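Change over the battery packs of the work light and the fume extractor

TASK

The work light and the little fume extractor have run their battery packs flat, and the packs in the two chargers are full. Change them over: each full pack goes into the device it fits, and the flat pack it replaces goes into the charger that the full one came from, all seated right home in their bays; stand a pack on free bench, for instance just in front of the left end of the row, while its place is being cleared. Leave the bottle and the jar of tips where they stand.

Things in the scene. Friction and masses are not known exactly. Their poses are not given: they have to be found in the camera images.
- lamp: Cordless work light with a wide bay. Fixed. Bay open at the top, in a black collar on a low base: opening 68 x 36 mm (3 mm clear all round the pack), 5 mm bevel at the rim; floor 16 mm, rim 44 mm above the bench. Origin: on the bench under the bay's centre; x along the bay's long side, z up. Base 76 mm wide, x = -48 to 77 mm; LED head at x = 45 to 80 mm, 100 mm wide, 85 mm high.
- fan: Cordless solder-fume extractor with a narrow bay. Fixed. Bay open at the top, in a black collar on a low base: opening 46 x 32 mm (3 mm clear all round the pack), 5 mm bevel at the rim; floor 16 mm, rim 44 mm above the bench. Origin: on the bench under the bay's centre; x along the bay's long side, z up. Base 76 mm wide, x = -48 to 80 mm; square fan at x = 48 to 76 mm, 78 mm wide, 93 mm high.
- charger_wide: Charger with the wide bay and nothing behind it. Fixed. Bay open at the top, in a black collar on a low base: opening 68 x 36 mm (3 mm clear all round the pack), 5 mm bevel at the rim; floor 16 mm, rim 44 mm above the bench. Origin: on the bench under the bay's centre; x along the bay's long side, z up. Base 96 x 76 mm. (A drawer cabinet hangs 0.34 m above the bench behind the row.)
- charger_narrow: Charger with the narrow bay and nothing behind it. Fixed. Bay open at the top, in a black collar on a low base: opening 46 x 32 mm (3 mm clear all round the pack), 5 mm bevel at the rim; floor 16 mm, rim 44 mm above the bench. Origin: on the bench under the bay's centre; x along the bay's long side, z up. Base 96 x 76 mm.
- wide_pack_lamp: Upright battery pack 62 x 30 x 76 mm (x, y, z), black with a grey ribbed top, about 0.18 kg; fits the wide bays either way round. Origin: centre of its underside, z up. Standing in a bay it shows 48 mm above the rim, to be gripped across its thin (y) side; it lifts straight out. The flat one: at the start it stands in the lamp. The two wide packs look alike.
- wide_pack_charger: Upright battery pack 62 x 30 x 76 mm (x, y, z), black with a grey ribbed top, about 0.18 kg; fits the wide bays either way round. Origin: centre of its underside, z up. Standing in a bay it shows 48 mm above the rim, to be gripped across its thin (y) side; it lifts straight out. The full one: at the start it stands in the wide charger.
- narrow_pack_fan: Upright battery pack 40 x 26 x 76 mm (x, y, z), black with a grey ribbed top, about 0.11 kg; belongs in the narrow bays, either way round. Origin: centre of its underside, z up. Standing in a bay it shows 48 mm above the rim, to be gripped across its thin (y) side; it lifts straight out. The flat one: at the start it stands in the fume extractor. The two narrow packs look alike.
- narrow_pack_charger: Upright battery pack 40 x 26 x 76 mm (x, y, z), black with a grey ribbed top, about 0.11 kg; belongs in the narrow bays, either way round. Origin: centre of its underside, z up. Standing in a bay it shows 48 mm above the rim, to be gripped across its thin (y) side; it lifts straight out. The full one: at the start it stands in the narrow charger.
- ipa_bottle: Bystander: white plastic bottle with a blue cap, 48 mm across, 110 mm high, standing loose behind the work. Origin: centre of its underside.
- tip_jar: Bystander: small tan jar of soldering tips, 40 mm across, 58 mm high, standing loose near the front of the work. Origin: centre of its underside.
Mind the look-alikes: they are no part of the job. What is shaped like the wide_pack_lamp but green is not meant. Leave any green look-alike of the narrow_pack_fan alone.

How it is judged:
By the outcome, as a careful person would: the job done as asked, in the order asked, and still so for the second after the job is handed in, with the robot touching nothing.
It also fails if it takes over 120 s, if anything falls off the work surface, if the arm or the gripper's body presses on something with over 40 N, if the wrist force passes 120 N, or if a joint passes its speed limit or range.

ROBOT

A 6-joint arm with a two-finger parallel gripper is mounted at the origin on a cart in front of the work surface, level with it; the furniture and walls round the work are solid. World frame = base frame: x ahead of the robot, y to its left, z up, the work surface at z = 0. Lengths are in m, angles in rad, forces in N, time in s.
With the tool pointing down it reaches from about 0.3 to 0.75 m from the base axis. Payload 8.5 kg.
Tool frame: the origin (TCP) lies at the very end of the fingers, on their centre line; the grasp point (between the pads) lies 19 mm behind it; z points along the fingers, y is the line along which they close (so a half turn about z gives the same grasp; the last joint's range is limited). The gripper opens to 88 mm and grips with 3 to 60 N. Pads are 18 mm wide; open, the fingers measure 123 mm over their backs; the gripper's body (75 mm by 187 mm) begins 45 mm behind the grasp point.
Start: joints at [1.098, 0.381, 1.297, -0, 1.464, -0.215], TCP at [0.14, 0.532, 0.239] pointing down, gripper open.
Joint ranges: [-3.11, 3.11], [-0.89, 2.33], [0.22, 2.48], [-1.42, 4.56], [0.17, 2.85], [-2.88, 2.88]. Speed limits (rad/s): [2.39, 2.39, 3.14, 3.14, 3.14, 3.14].

INTERFACE

Orientations are given as [roll, pitch, yaw] about the fixed x, y, z axes, in that order (R = Rz(yaw) Ry(pitch) Rx(roll)).
In Python, from cell import * gives the robot as it stands.
- The arm moves only by the tool apply_moves, never from a script. Its argument "moves" is a list of rows, each a list of 2 entries, a list of its own where there are three numbers: the shift along the tool's x, y, z in mm, then the turn about the tool's z in degrees. In form: [[[tx, ty, tz], twist], ...]. A call has 1 to 8 rows; each row shifts and turns the commanded pose from where the row before left it, along the tool's axes as they then stand; what a row does not reach is not made up. A row lasts 1/8 s, in which the tool goes at most 62.5 mm and 10.7 degrees, less where a joint would pass 70% of its speed; a pose out of reach is approached as far as the arm can. A call is refused whole if a number of a shift passes 62.5 or a number of a turn 10.7, either way. A call with a gripper value outside its range is refused whole. "grip" is the opening, from 0 (shut) to 1 (fully open), set as the call begins (left out, the last holds). The fingers move at their own pace and stop on an object; "newtons" is the grip in N (left out, the last holds). Time passes only in rows, so rows that do not move let the fingers close. It gives the time, the measured TCP pose, the force, the opening and the grip force at its end, in the units of the state.
- sense(): the state, without advancing time (a new reading comes with each control period).
- camera(name): name is "scene" or "top" or "wrist"; returns a dict with "frame" (400x640x3 uint8, red, green, blue), "intrinsics" (3x3 intrinsics, pixels), "R" (3x3) and "t" (3): a world point X has camera coordinates R X + t. Camera axes: x right, y down, z forward; pixel columns grow to the right and rows downward; lengths in m; the calibration is good to about 2 mm. A picture is of the moment at which its call begins. There is no depth.
- sign_off(): hands the job in; it is judged then, once.
The state is a dict: "clock": time; "joints": joint angles; "qvel": joint speeds; "joint_torque": joint torques, N m; "position": TCP position; "ee_rot": TCP orientation; "wrist_force": force on the tool from outside, world axes, zero at the start; "ft_torque": the same for the moment, N m; "grip_width": finger opening in m; "gripper_force": force on a finger pad.
Only numpy, scipy, OpenCV 4.12 (cv2) and the standard library are available. Lean on these libraries where they do the work, as an engineer would, in place of code of your own. Each camera call takes 0.05 s, during which the arm holds its last target. There are 200 camera calls.

## Working session

There is one attempt and no reset: what is moved stays moved. The work goes in short steps, Python scripts to look and compute and a tool call to move; the robot and the scene stay as the last step left them, time stands still between calls to the robot, and variables do not carry over. Pictures are saved under pics/ and viewed, at most 14 in all, crops included, and the job is handed in when it is done.

Besides the shell and the picture viewer there is one more tool, called after "Request:" in YAML: its name, and indented under it one key for each argument. apply_moves: Moves the arm, as the interface text tells. Its arguments: {"type":"object","properties":{"moves":{"type":"array"},"grip":{"type":"number"},"newtons":{"type":"number"}},"required":["moves"]}

```bash
mkdir -p pics; ls; python3 - <<'E'
from cell import *
import cv2,numpy as np
for n in ("scene","top"):
    c=camera(n); cv2.imwrite(f"pics/{n}0.png",c["frame"][:,:,::-1]); np.savez(f"pics/{n}0.npz",**c); print(n,c["intrinsics"].tolist(),c["R"].round(3).tolist(),c["t"].round(3).tolist())
s=sense(); print(s)
E
```

```text
pics
scene [[446.4974249640942, 0.0, 315.65038160898354], [0.0, 446.4974249640942, 198.59359074023223], [0.0, 0.0, 1.0]] [[0.447, -0.895, 0.001], [-0.523, -0.263, -0.811], [0.726, 0.362, -0.585]] [-0.311, 0.29, 0.791]
top [[501.6575052770827, 0.0, 323.05235915006443], [0.0, 501.6575052770827, 198.60351383252151], [0.0, 0.0, 1.0]] [[0.026, -1.0, 0.009], [-0.985, -0.027, -0.172], [0.172, -0.005, -0.985]] [-0.109, 0.523, 1.417]
{'clock': 0.1, 'joints': array([ 1.09762422e+00,  3.81080537e-01,  1.29815314e+00,  1.57040333e-05,
        1.46362026e+00, -2.15305084e-01]), 'qvel': array([ 0.0012746 , -0.00223295, -0.0026556 , -0.00034189, -0.00031547,
       -0.0004744 ]), 'joint_torque': array([ 4.00150006e-03, -4.38660085e+01, -2.24908018e+01,  7.14801857e-02,
        3.42427252e-02, -6.51095570e-05]), 'position': array([0.14014095, 0.53157937, 0.23823608]), 'ee_rot': array([-3.14036383e+00, -2.84718482e-04,  2.88372377e+00]), 'wrist_force': array([ 0.13338634, -0.61637724,  0.41377662]), 'ft_torque': array([ 0.07490913, -0.00966103,  0.00575468]), 'gripper_force': 0.0, 'grip_width': 0.08850701881613318}
```

View pics/scene0.png

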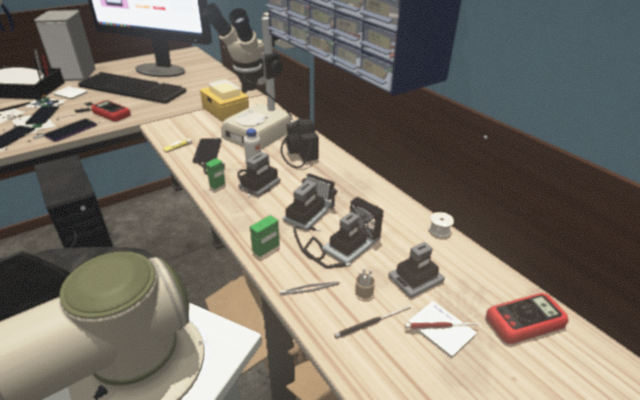

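View pics/top0.png

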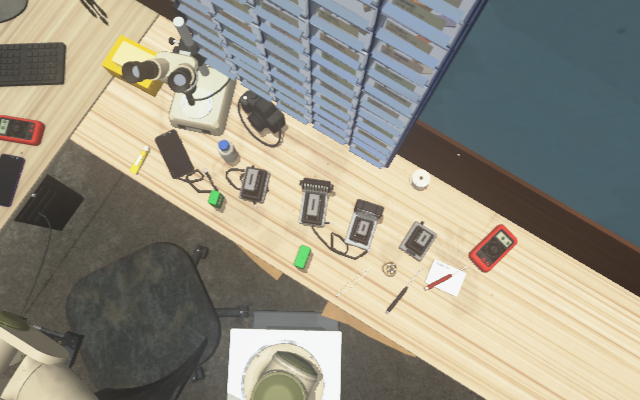

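The row shows in top at (253,184), (314,203), (363,228) and (418,240). The bottle is at (227,150), the jar at (389,269), and the green look-alikes at (215,198) and (302,257). One close crop next.

```bash
python3 - <<'E'
import cv2
a=cv2.imread("pics/top0.png")[160:265,225:445]; b=cv2.imread("pics/scene0.png")[145:300,230:450]
a=cv2.resize(a,(800,382),interpolation=cv2.INTER_CUBIC)
cv2.imwrite("pics/ca.png",a); cv2.imwrite("pics/cb.png",cv2.resize(b,(800,564),interpolation=cv2.INTER_CUBIC))
E
```

```text
(no output)
```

View pics/ca.png

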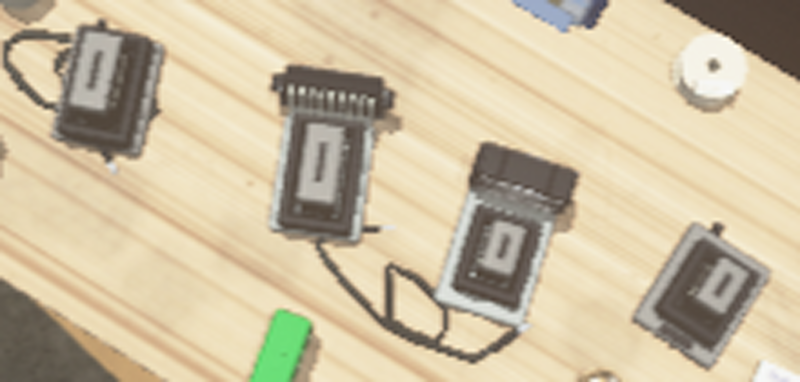

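View pics/cb.png

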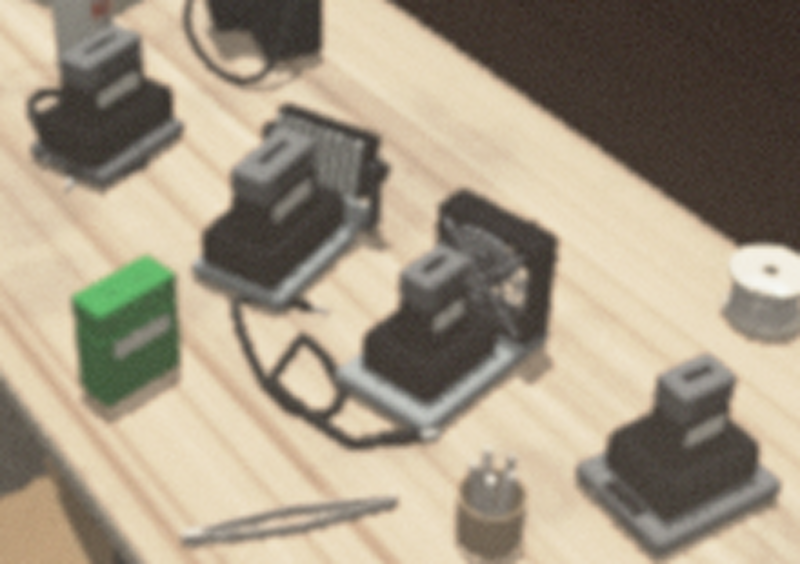

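Left to right the row is the wide charger (253,184), lamp (314,205), fan (362,229) and narrow charger (418,240). All four packs have grey tops. The two green packs are not to be touched.

```bash
cat > h.py <<'E'
import cv2,numpy as np
def ray(c,uv,z):
    K,R,t=c["intrinsics"],c["R"],c["t"]
    d=R.T@np.linalg.inv(K)@np.array([uv[0],uv[1],1.]); o=-R.T@t
    return o+d*(z-o[2])/d[2]
def proj(c,X):
    p=c["intrinsics"]@(c["R"]@np.asarray(X)+c["t"]); return p[:2]/p[2]
E
python3 - <<'E'
from h import *
for name,seeds in (("top",[(251,178),(313,205),(363,228),(422.5,239)]),("scene",[(257.5,158),(307,189),(349.5,218),(421,250)])):
    c=dict(np.load(f"pics/{name}0.npz")); f=cv2.resize(c["frame"],None,fx=4,fy=4,interpolation=cv2.INTER_CUBIC).astype(int)
    for s in seeds:
        x,y=int(s[0]*4),int(s[1]*4)
        g=f.mean(2); sat=f.max(2)-f.min(2)
        m=((g>105)&(g<200)&(sat<28)).astype(np.uint8) if name=="top" else ((g>95)&(g<150)&(sat<28)).astype(np.uint8)
        w=np.zeros_like(m); w[y-70:y+70,x-70:x+70]=1; m=m*w
        m=cv2.morphologyEx(m,cv2.MORPH_OPEN,np.ones((7,7)))
        n,l,st,ce=cv2.connectedComponentsWithStats(m)
        k=1+np.argmin([np.min(np.hypot(*(np.argwhere(l==i)[:,::-1]-[x,y]).T)) for i in range(1,n)])
        cs,_=cv2.findContours((l==k).astype(np.uint8),cv2.RETR_EXTERNAL,cv2.CHAIN_APPROX_NONE)
        pts=max(cs,key=len)[:,0]/4-0.375
        P=np.array([ray(c,p,0.092)[:2] for p in pts])*1000
        r=cv2.minAreaRect(P.astype(np.float32)); print(name,s,np.round(r[0],1),np.round(r[1],1),round(r[2],1))
c=dict(np.load("pics/top0.npz"))
for n,p,z in (("bottle",(225,145),.11),("jar",(389,269),.05),("greenN",(215,199),.076),("greenW",(302,257),.07),("front",(280,277),0),("front2",(75,140),0),("front3",(415,355),0)): print(n,ray(c,p,z).round(3))
E
```

```text
top (251, 178) [568.6 111.9] [32.7 63.5] 80.5
top (313, 205) [500.3 -68.1] [35.1 63.3] 83.0
top (363, 228) [ 438.9 -207.3] [30.7 41.5] 73.0
top (422.5, 239) [ 415.5 -367.5] [70.8 68.9] 56.7
scene (257.5, 158) [589.1 134. ] [128.9  94.8] 26.7
scene (307, 189) [507.3 -89. ] [83.  74.1] 3.3
scene (349.5, 218) [ 448.8 -216.3] [29.6 73.2] 71.3
scene (421, 250) [ 414.6 -379.3] [13.4 26.8] 55.1
bottle [0.661 0.187 0.11 ]
jar [ 0.327 -0.288  0.05 ]
greenN [0.51  0.213 0.076]
greenW [ 0.353 -0.04   0.07 ]
front [0.297 0.024 0.   ]
front2 [0.694 0.667 0.   ]
front3 [ 0.087 -0.37   0.   ]
```

```bash
python3 - <<'E'
from h import *
c=dict(np.load("pics/top0.npz"))
for p in ((385,165),(300,122),(240,85),(180,20)): print(p,ray(c,p,.34).round(3))
from cell import *
w=camera("wrist"); s=sense(); R=w["R"]; print((-R.T@w["t"]-s["position"]).round(3),R[2].round(3),R[0].round(3))
E
```

```text
(385, 165) [ 0.558 -0.238  0.34 ]
(300, 122) [ 0.658 -0.034  0.34 ]
(240, 85) [0.747 0.114 0.34 ]
(180, 20) [0.911 0.271 0.34 ]
[-0.076  0.021  0.145] [ 0.296 -0.08  -0.952] [ 0.256  0.967 -0.002]
```

```bash
cat >> h.py <<'E'
from scipy.spatial.transform import Rotation as Ro
def to(s,X,yaw,v=50):
    "tool-frame shift (mm) from the state to X (m), then twist (deg) to yaw mod 180"
    R=Ro.from_euler("xyz",s["ee_rot"]).as_matrix(); d=R.T@(np.asarray(X)-s["position"])*1000
    tw=-((yaw-np.degrees(s["ee_rot"][2])+90)%180-90); n=int(np.ceil(np.linalg.norm(d)/v))
    print("now",(s["position"]*1000).round(1),np.degrees(s["ee_rot"]).round(1),"t",round(s["clock"],1),"| shift",d.round(1),"rows",n,"each",(d/max(n,1)).round(1),"twist",round(tw,1))
E
python3 - <<'E'
from h import *; from cell import *
to(sense(),(.50,.10,.24),170.5)
E
```

```text
now [140.1 531.6 238.3] [-179.9   -0.   165.2] t 0.1 | shift [-458.  -325.6   -1.5] rows 12 each [-38.2 -27.1  -0.1] twist -5.3
```

Request:
apply_moves:
  moves:
    - [[-38,-27,0],0]
    - [[-38,-27,0],0]
    - [[-38,-27,0],0]
    - [[-38,-27,0],0]
    - [[-38,-27,0],0]
    - [[-38,-27,0],0]

```text
clock: 0.9
position: [0.3201, 0.3158, 0.2387]
ee_rot: [-3.141, -0.0, 2.884]
wrist_force: [0.4, 0.0, 0.2]
grip_width: 0.0881
gripper_force: 0.0
```

Request:
apply_moves:
  moves:
    - [[-38,-27,0],0]
    - [[-38,-27,0],0]
    - [[-38,-27,0],0]
    - [[-38,-27,0],0]
    - [[-38,-27,0],0]
    - [[-38,-27,0],-5]
    - [[0,0,0],0]
    - [[0,0,0],0]

```text
clock: 1.9
position: [0.498, 0.1026, 0.2385]
ee_rot: [3.141, -0.001, 2.97]
wrist_force: [0.0, 0.6, 0.2]
grip_width: 0.0881
gripper_force: 0.0
```

```bash
python3 - <<'E'
from h import *; from cell import *
to(sense(),(.50,-.07,.24),173)
c=camera("wrist"); np.savez("pics/w1.npz",**c); cv2.imwrite("pics/w1.png",c["frame"][:,:,::-1])
print(proj(c,(.5686,.1119,.092)))
E
```

```text
now [498.  102.6 238.5] [ 1.800e+02 -1.000e-01  1.702e+02] t 1.9 | shift [ -31.4 -169.8   -1.5] rows 4 each [ -7.8 -42.4  -0.4] twist -2.8
[341.879298   246.10995777]
```

View pics/w1.png

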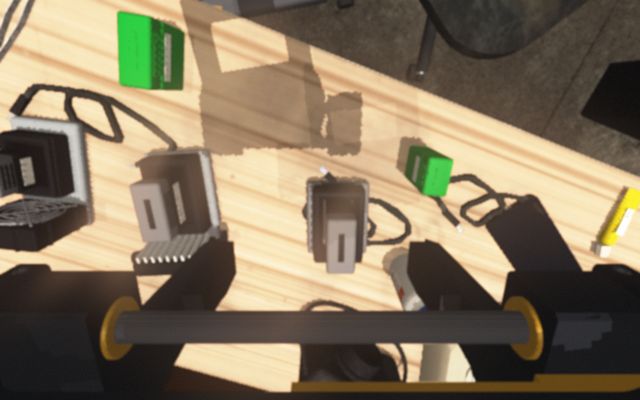

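The wrist view has image up toward the robot. It shows the wide charger pack top at (341,246) and the lamp pack top at (153,210). The green packs are at (150,50) and (428,170).

```bash
cat >> h.py <<'E'
def top(c,seed,z=.092,half=60,lo=95,k=3):
    "minAreaRect (mm, long-axis yaw) of the grey patch near a pixel, laid on height z"
    x,y=map(int,np.round(seed)); f=cv2.resize(c["frame"][y-half:y+half,x-half:x+half],None,fx=k,fy=k,interpolation=cv2.INTER_CUBIC).astype(int)
    m=((f.mean(2)>lo)&(f.max(2)-f.min(2)<26)).astype(np.uint8)
    m=cv2.morphologyEx(m,cv2.MORPH_OPEN,np.ones((2*k+1,)*2))
    n,l,_,_=cv2.connectedComponentsWithStats(m)
    i=1+np.argmin([np.min(np.hypot(*(np.argwhere(l==j)-half*k).T)) for j in range(1,n)])
    cs,_=cv2.findContours((l==i).astype(np.uint8),cv2.RETR_EXTERNAL,cv2.CHAIN_APPROX_NONE)
    p=max(cs,key=len)[:,0]; P=np.array([ray(c,((a+.5)/k-.5+x-half,(b+.5)/k-.5+y-half),z)[:2] for a,b in p])*1000
    (cx,cy),(w,h),a=cv2.minAreaRect(P.astype(np.float32)); a=a if w>h else a+90
    print("centre",round(cx,1),round(cy,1),"size",round(w,1),round(h,1),"yaw",round(a%180,1)); return cx,cy,a%180
E
python3 - <<'E'
from h import *
c=dict(np.load("pics/w1.npz")); f=c["frame"]
print(f[246,325:360].mean(1).astype(int),f[205:275,348].mean(1).astype(int), f[246,346])
for lo in(80,95,110): top(c,(334,245),lo=lo);top(c,(145,205),lo=lo)
E
```

```text
[ 97 112 135 155 167 170 171 171 170 170 171 168 156 129 100  86  85  86
 101 134 160 170 169 168 169 169 170 168 161 146 117  82  64  65  67] [ 82  83  84  82  86  85  84  87  91  94  96  96  95 100 113 127 144 154
 158 160 160 160 159 160 161 161 158 159 158 159 158 158 160 166 168 170
 170 168 169 171 170 168 169 168 169 168 168 170 169 168 168 167 167 166
 167 167 167 168 168 166 166 165 165 166 167 164 163 167 185 209] [184 169 158]
centre 574.1 119.8 size 15.6 52.8 yaw 158.1
centre 523.4 -44.5 size 51.9 71.9 yaw 159.7
centre 573.6 118.8 size 15.5 52.5 yaw 161.1
centre 524.3 -57.0 size 66.9 54.1 yaw 32.0
centre 575.4 117.6 size 15.4 48.0 yaw 162.6
centre 522.4 -45.7 size 49.1 70.0 yaw 159.7
```

```bash
sed -i 's/<26)/<sat)/; s/lo=95,k=3/lo=115,k=3,sat=36/' h.py
python3 - <<'E'
from h import *
c=dict(np.load("pics/w1.npz"));print(c["frame"][268:280,340].tolist()[::3])
for lo in (115,130):
  for s in (36,44): top(c,(334,245),lo=lo,sat=s);top(c,(145,205),lo=lo,sat=s)
E
```

```text
[[179, 164, 156], [179, 163, 155], [238, 212, 175], [244, 219, 175]]
centre 568.6 110.9 size 28.5 59.0 yaw 170.0
centre 518.7 -57.4 size 58.7 90.0 yaw 160.6
centre 568.6 108.8 size 32.6 59.8 yaw 170.5
centre 517.5 -58.3 size 60.3 89.1 yaw 163.3
centre 569.1 110.8 size 27.7 58.0 yaw 169.9
centre 514.8 -69.3 size 33.9 88.7 yaw 160.6
centre 569.5 110.6 size 27.8 58.7 yaw 170.2
centre 514.2 -70.4 size 35.2 87.8 yaw 163.3
```

```bash
python3 - <<'E'
from h import *; from cell import *
to(sense(),(.5688,.111,.13),170.2); to(sense(),(.5688,.111,.058),170.2)
E
```

```text
now [497.9 103.  238.7] [180.   -0.  170.2] t 1.9 | shift [-68.6  19.9 108.7] rows 3 each [-22.9   6.6  36.2] twist 0.0
now [497.9 103.  238.7] [180.   -0.  170.2] t 1.9 | shift [-68.6  19.9 180.7] rows 4 each [-17.2   5.   45.2] twist 0.0
```

Request:
apply_moves:
  moves:
    - [[-23,6.6,36],0]
    - [[-23,6.6,36],0]
    - [[-22.6,6.7,36.7],0]
    - [[0,0,24],0]
    - [[0,0,24],0]
    - [[0,0,24],0]
    - [[0,0,0],0]
    - [[0,0,0],0]

```text
clock: 2.95
position: [0.5697, 0.1109, 0.0592]
ee_rot: [3.141, 0.001, 2.972]
wrist_force: [0.2, -0.6, -0.1]
grip_width: 0.0881
gripper_force: 0.0
```

```bash
python3 - <<'E'
from h import *; from cell import *
to(sense(),(.5688,.111,.058),170.2)
c=camera("wrist"); cv2.imwrite("pics/w2.png",c["frame"][:,:,::-1])
E
```

```text
now [569.7 110.9  59.2] [1.800e+02 1.000e-01 1.703e+02] t 3.0 | shift [ 0.9 -0.   1.2] rows 1 each [ 0.9 -0.   1.2] twist 0.1
```

View pics/w2.png

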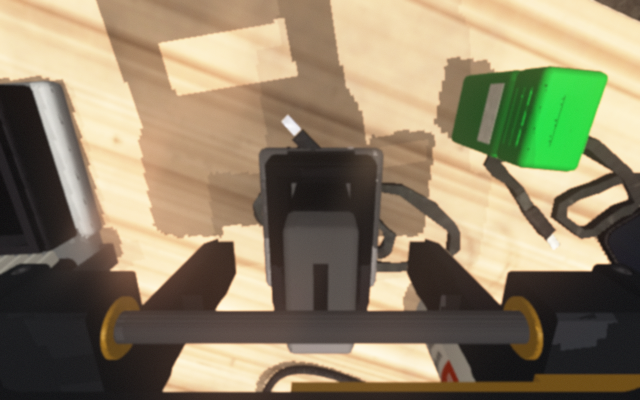

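The pack is centred between the fingers at column 321, with nothing in their way, so I'll grip and lift.

Request:
apply_moves:
  moves:
    - [[0,0,1],0]
    - [[0,0,0],0]
    - [[0,0,0],0]
    - [[0,0,0],0]
    - [[0,0,0],0]
    - [[0,0,0],0]
    - [[0,0,0],0]
    - [[0,0,0],0]
  grip: 0
  newtons: 30

```text
clock: 4.0
position: [0.5695, 0.1102, 0.057]
ee_rot: [-3.142, 0.0, 2.971]
wrist_force: [0.9, -0.5, 0.1]
grip_width: 0.03
gripper_force: 30.0
```

Request:
apply_moves:
  moves:
    - [[0,0,-8],0]
    - [[0,0,-14],0]
    - [[0,0,-14],0]
    - [[0,0,-12],0]
    - [[0,0,0],0]
    - [[0,0,0],0]

```text
clock: 4.75
position: [0.5693, 0.1102, 0.1048]
ee_rot: [-3.142, -0.001, 2.971]
wrist_force: [0.8, 0.1, -1.8]
grip_width: 0.0297
gripper_force: 30.0
```

```bash
python3 - <<'E'
from h import *; from cell import *
to(sense(),(.44,.095,.106),170.2); 
E
```

```text
now [569.3 110.2 104.8] [-180.    -0.   170.2] t 4.8 | shift [124.8 -37.   -1.2] rows 3 each [ 41.6 -12.3  -0.4] twist 0.0
```

Request:
apply_moves:
  moves:
    - [[25,-7,0],0]
    - [[35,-10,0],0]
    - [[35,-10,0],0]
    - [[30,-10,0],0]
    - [[0,0,25],0]
    - [[0,0,22],0]
    - [[0,0,10],0]
    - [[0,0,0],0]

```text
clock: 5.75
position: [0.4399, 0.095, 0.0477]
ee_rot: [-3.141, -0.001, 2.971]
wrist_force: [0.2, 0.5, -1.3]
grip_width: 0.0298
gripper_force: 30.0
```

Request:
apply_moves:
  moves:
    - [[0,0,5],0]
    - [[0,0,0],0]
    - [[0,0,0],0]

```text
clock: 6.12
position: [0.4402, 0.095, 0.0433]
ee_rot: [3.142, 0.001, 2.971]
wrist_force: [0.2, 0.5, -3.2]
grip_width: 0.0298
gripper_force: 30.0
```

Request:
apply_moves:
  moves:
    - [[0,0,1.5],0]
    - [[0,0,0],0]

```text
clock: 6.38
position: [0.4401, 0.095, 0.0416]
ee_rot: [3.142, 0.0, 2.971]
wrist_force: [-0.0, -0.6, -1.2]
grip_width: 0.0297
gripper_force: 30.0
```

Request:
apply_moves:
  moves:
    - [[0,0,0],0]
    - [[0,0,0],0]
    - [[0,0,0],0]
    - [[0,0,0],0]
    - [[0,0,0],0]
    - [[0,0,-40],0]
    - [[0,0,-60],0]
    - [[0,0,0],0]
  grip: 1

```text
clock: 7.38
position: [0.4417, 0.095, 0.1449]
ee_rot: [3.141, 0.008, 2.971]
wrist_force: [-0.5, -0.3, -0.6]
grip_width: 0.0883
gripper_force: 0.0
```

```bash
python3 - <<'E'
from h import *; from cell import *
to(sense(),(.50,-.068,.14),173); to(sense(),(.44,-.068,.22),173)
E
```

```text
now [441.7  95.  144.9] [179.9   0.4 170.2] t 7.4 | shift [ -85.1 -150.7    5.5] rows 4 each [-21.3 -37.7   1.4] twist -2.8
now [441.7  95.  144.9] [179.9   0.4 170.2] t 7.4 | shift [ -26.6 -160.8  -75. ] rows 4 each [ -6.6 -40.2 -18.8] twist -2.8
```

Request:
apply_moves:
  moves:
    - [[-6.6,-40,-19],0]
    - [[-6.6,-40,-19],0]
    - [[-6.6,-40,-19],0]
    - [[-6.6,-40,-19],-2.8]
    - [[0,0,0],0]
    - [[0,0,0],0]

```text
clock: 8.12
position: [0.4384, -0.0666, 0.2165]
ee_rot: [3.141, -0.002, 3.019]
wrist_force: [0.6, 0.2, -0.3]
grip_width: 0.0882
gripper_force: 0.0
```

```bash
python3 - <<'E'
from h import *; from cell import *
s=sense();c=camera("wrist"); np.savez("pics/w3.npz",**c); cv2.imwrite("pics/w3.png",c["frame"][:,:,::-1])
p=proj(c,(.5,-.068,.092));print(p)
for lo in (115,130): top(c,p+[-8,0],lo=lo); top(c,p+[-8,0],lo=lo,sat=44)
to(s,(.5,-.068,.13),173)
E
```

```text
[327.3291708  250.52558325]
centre 511.9 -69.4 size 31.0 82.6 yaw 170.5
centre 511.6 -69.4 size 31.0 83.2 yaw 170.5
centre 501.8 -67.8 size 29.1 60.8 yaw 171.3
centre 501.7 -68.3 size 29.2 60.6 yaw 172.4
now [438.4 -66.6 216.5] [ 1.799e+02 -1.000e-01  1.730e+02] t 8.1 | shift [-61.5   6.1  86.4] rows 3 each [-20.5   2.   28.8] twist -0.0
```

View pics/w3.png

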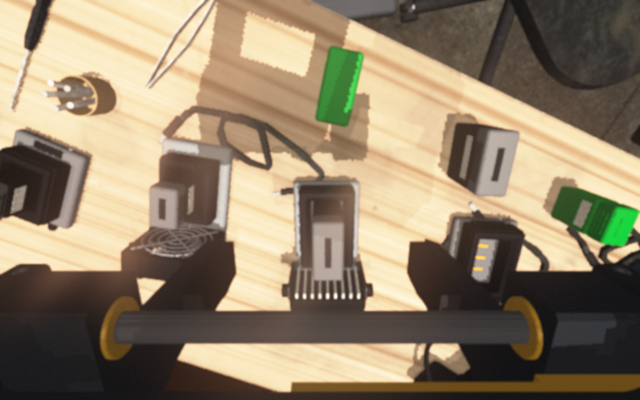

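The full wide pack stands on the bench at (485,160). The wide charger bay at (485,255) is empty, and the lamp pack is at (327,250). Next I'll grasp the lamp pack.

Request:
apply_moves:
  moves:
    - [[-21,2,29],0]
    - [[-21,2,29],0]
    - [[-21,2.1,29],0.7]
    - [[0,0,24],0]
    - [[0,0,24],0]
    - [[0,0,23],0]
    - [[0,0,0],0]
    - [[0,0,0],0]

```text
clock: 9.18
position: [0.5024, -0.0682, 0.06]
ee_rot: [-3.142, 0.0, 3.009]
wrist_force: [0.6, -0.2, -0.1]
grip_width: 0.0878
gripper_force: 0.0
```

Request:
apply_moves:
  moves:
    - [[0,0,0],0]
    - [[0,0,0],0]
    - [[0,0,0],0]
    - [[0,0,0],0]
    - [[0,0,0],0]
    - [[0,0,0],0]
    - [[0,0,0],0]
  grip: 0

```text
clock: 10.05
position: [0.5022, -0.0687, 0.0595]
ee_rot: [3.142, -0.0, 3.008]
wrist_force: [-0.3, -0.1, 1.1]
grip_width: 0.0298
gripper_force: 29.9
```

Request:
apply_moves:
  moves:
    - [[0,0,-8],0]
    - [[0,0,-14],0]
    - [[0,0,-14],0]
    - [[0,0,-12],0]
    - [[0,0,0],0]
    - [[0,0,0],0]

```text
clock: 10.8
position: [0.502, -0.0687, 0.1073]
ee_rot: [3.141, -0.001, 3.008]
wrist_force: [-0.6, -0.5, -2.1]
grip_width: 0.0298
gripper_force: 29.9
```

```bash
python3 - <<'E'
from h import *; from cell import *
s=sense();c=camera("wrist"); np.savez("pics/w4.npz",**c); cv2.imwrite("pics/w4.png",c["frame"][:,:,::-1])
to(s,(.5695,.1102,.145),170.2)
E
```

```text
now [502.  -68.7 107.3] [180.   -0.  172.3] t 10.8 | shift [-43.  186.3 -37.7] rows 4 each [-10.8  46.6  -9.4] twist 2.1
```

Request:
apply_moves:
  moves:
    - [[-5,26,-10],0]
    - [[-11,45,-5],0]
    - [[-11,45,0],0]
    - [[-10,45,0],0]
    - [[-6,25,0],2.1]
    - [[0,0,0],0]
    - [[0,0,0],0]

```text
clock: 11.72
position: [0.5693, 0.1092, 0.1221]
ee_rot: [-3.141, -0.001, 2.971]
wrist_force: [0.8, -0.8, -2.5]
grip_width: 0.0298
gripper_force: 29.9
```

```bash
python3 - <<'E'
from h import *; from cell import *
s=sense();c=camera("wrist"); cv2.imwrite("pics/w5.png",c["frame"][:,:,::-1])
to(s,(.5695,.1102,.0595),170.2)
E
```

```text
now [569.3 109.2 122.1] [-1.800e+02 -1.000e-01  1.702e+02] t 11.7 | shift [-0.1  1.1 62.6] rows 2 each [-0.1  0.5 31.3] twist 0.0
```

View pics/w5.png

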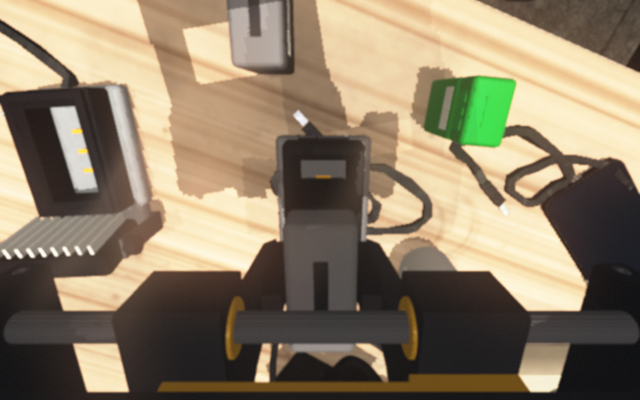

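The held pack is over the empty charger bay (at about 322,170), so I'll lower it in.

Request:
apply_moves:
  moves:
    - [[0,1,15],0]
    - [[0,0,15],0]
    - [[0,0,8],0]
    - [[0,0,8],0]
    - [[0,0,0],0]

```text
clock: 12.4
position: [0.5696, 0.1108, 0.0759]
ee_rot: [-3.141, -0.001, 2.971]
wrist_force: [-0.4, 0.7, -2.2]
grip_width: 0.0301
gripper_force: 29.9
```

Request:
apply_moves:
  moves:
    - [[0,0,6],0]
    - [[0,0,6],0]
    - [[0,0,3],0]
    - [[0,0,0],0]
    - [[0,0,0],0]

```text
clock: 13.02
position: [0.5699, 0.1108, 0.0617]
ee_rot: [3.142, 0.0, 2.971]
wrist_force: [0.4, 0.5, -2.0]
grip_width: 0.0299
gripper_force: 29.9
```

Request:
apply_moves:
  moves:
    - [[0,0,1.5],0]
    - [[0,0,0.5],0]
    - [[0,0,0],0]

```text
clock: 13.4
position: [0.5698, 0.1108, 0.0596]
ee_rot: [-3.142, 0.0, 2.971]
wrist_force: [0.1, 0.3, -1.9]
grip_width: 0.0301
gripper_force: 29.9
```

Request:
apply_moves:
  moves:
    - [[0,0,0],0]
    - [[0,0,0],0]
    - [[0,0,0],0]
    - [[0,0,0],0]
    - [[0,0,0],0]
    - [[0,0,-40],0]
    - [[0,0,-60],0]
    - [[0,0,0],0]
  grip: 1

```text
clock: 14.4
position: [0.5716, 0.1109, 0.1639]
ee_rot: [3.14, 0.009, 2.971]
wrist_force: [-0.1, -0.5, -0.0]
grip_width: 0.0881
gripper_force: 0.0
```

```bash
python3 - <<'E'
from h import *; from cell import *
s=sense(); to(s,(.4401,.095,.14),170.2)
E
```

```text
now [571.6 110.9 163.9] [179.9   0.5 170.2] t 14.4 | shift [127.1 -38.   22.7] rows 3 each [ 42.4 -12.7   7.6] twist 0.0
```

Request:
apply_moves:
  moves:
    - [[42,-12.5,6],0]
    - [[42,-12.5,6],0]
    - [[42.5,-12.5,6],0]
    - [[0,0,35],0]
    - [[0,0,35],0]
    - [[0,0,33],0]
    - [[0,0,0],0]
    - [[0,0,0],0]

```text
clock: 15.4
position: [0.439, 0.0953, 0.0392]
ee_rot: [3.142, 0.0, 2.971]
wrist_force: [-0.5, 0.4, -0.3]
grip_width: 0.0879
gripper_force: 0.0
```

Request:
apply_moves:
  moves:
    - [[0,0,0],0]
    - [[0,0,0],0]
    - [[0,0,0],0]
    - [[0,0,0],0]
    - [[0,0,0],0]
    - [[0,0,0],0]
    - [[0,0,0],0]
  grip: 0

```text
clock: 16.27
position: [0.4388, 0.0954, 0.0385]
ee_rot: [3.142, -0.0, 2.971]
wrist_force: [-0.0, 0.5, 0.0]
grip_width: 0.0297
gripper_force: 30.0
```

```bash
python3 - <<'E'
from h import *; from cell import *
s=sense(); to(s,(.5022,-.0687,.125),172.3)
E
```

```text
now [438.8  95.4  38.5] [180.   -0.  170.2] t 16.3 | shift [ -90.3 -150.9  -86.5] rows 4 each [-22.6 -37.7 -21.6] twist -2.1
```

Request:
apply_moves:
  moves:
    - [[0,0,-20],0]
    - [[0,0,-35],0]
    - [[0,0,-31],0]
    - [[-23,-38,0],0]
    - [[-23,-38,0],0]
    - [[-23,-38,0],0]
    - [[-20.5,-37,0],-2.1]
    - [[0,0,0],0]

```text
clock: 17.27
position: [0.5019, -0.0709, 0.124]
ee_rot: [-3.141, -0.0, 3.005]
wrist_force: [-0.5, 0.6, -2.4]
grip_width: 0.0301
gripper_force: 30.0
```

Request:
apply_moves:
  moves:
    - [[0,0,0],0]

```text
clock: 17.4
position: [0.5008, -0.0681, 0.1242]
ee_rot: [3.141, -0.001, 3.007]
wrist_force: [-0.3, -0.2, -1.7]
grip_width: 0.0294
gripper_force: 30.0
```

```bash
python3 - <<'E'
from h import *; from cell import *
s=sense();c=camera("wrist"); cv2.imwrite("pics/w6.png",c["frame"][:,:,::-1])
to(s,(.5012,-.0687,.0545),172.3)
E
```

```text
now [500.8 -68.1 124.2] [ 1.800e+02 -1.000e-01  1.723e+02] t 17.4 | shift [-0.6 -0.6 69.7] rows 2 each [-0.3 -0.3 34.8] twist 0.0
```

View pics/w6.png

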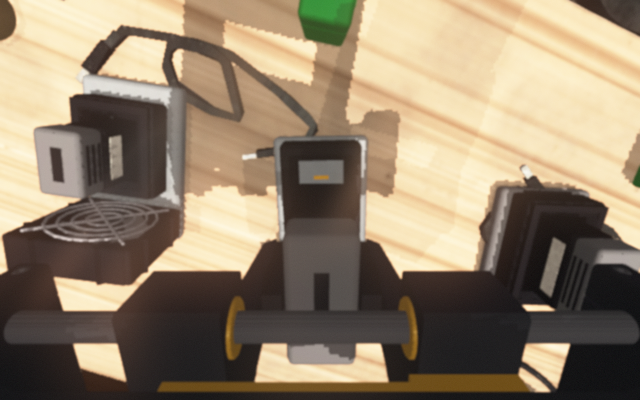

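The pack is aligned over the lamp bay at (321,175). The other wide pack sits in its charger on the right. Lowering.

Request:
apply_moves:
  moves:
    - [[-0.5,-0.5,15],0]
    - [[0,0,15],0]
    - [[0,0,10],0]
    - [[0,0,8],0]
    - [[0,0,0],0]

```text
clock: 18.08
position: [0.5016, -0.0689, 0.0763]
ee_rot: [3.141, -0.001, 3.008]
wrist_force: [-0.3, 0.4, -1.4]
grip_width: 0.03
gripper_force: 30.0
```

Request:
apply_moves:
  moves:
    - [[0,0,6],0]
    - [[0,0,6],0]
    - [[0,0,6],0]
    - [[0,0,2],0]
    - [[0,0,0],0]
    - [[0,0,0],0]

```text
clock: 18.82
position: [0.5019, -0.0693, 0.0567]
ee_rot: [-3.142, 0.0, 3.008]
wrist_force: [0.7, -1.2, -1.8]
grip_width: 0.0296
gripper_force: 30.0
```

Request:
apply_moves:
  moves:
    - [[0,0,1.5],0]
    - [[0,0,0.7],0]
    - [[0,0,0],0]

```text
clock: 19.2
position: [0.5018, -0.0692, 0.0545]
ee_rot: [-3.142, 0.0, 3.008]
wrist_force: [-1.4, 1.1, 1.6]
grip_width: 0.03
gripper_force: 30.0
```

Request:
apply_moves:
  moves:
    - [[0,0,0],0]
    - [[0,0,0],0]
    - [[0,0,0],0]
    - [[0,0,0],0]
    - [[0,0,0],0]
    - [[0,0,-40],0]
    - [[0,0,-60],0]
    - [[0,0,0],0]
  grip: 1

```text
clock: 20.2
position: [0.5034, -0.0698, 0.1581]
ee_rot: [-3.14, 0.008, 3.008]
wrist_force: [-0.2, -0.0, -0.8]
grip_width: 0.0882
gripper_force: 0.0
```

```bash
python3 - <<'E'
from h import *; from cell import *
s=sense(); to(s,(.375,-.23,.22),163)
E
```

```text
now [503.4 -69.8 158.1] [-179.9    0.5  172.3] t 20.2 | shift [ 105.4 -176.   -62.4] rows 5 each [ 21.1 -35.2 -12.5] twist 9.3
```

Now the narrow pair: a viewing pose in front of the fan and narrow charger.

Request:
apply_moves:
  moves:
    - [[21,-35,-13],0]
    - [[21,-35,-12],0]
    - [[21,-35,-13],0]
    - [[21,-35,-12],0]
    - [[21,-36,-13],9.3]
    - [[0,0,0],0]
    - [[0,0,0],0]

```text
clock: 21.08
position: [0.3742, -0.2291, 0.2166]
ee_rot: [3.141, -0.001, 2.846]
wrist_force: [0.2, -0.3, 0.6]
grip_width: 0.0882
gripper_force: 0.0
```

```bash
python3 - <<'E'
from h import *; from cell import *
s=sense();c=camera("wrist"); np.savez("pics/w7.npz",**c); cv2.imwrite("pics/w7.png",c["frame"][:,:,::-1])
for q in ((.439,-.2073),(.4155,-.3675)):
  p=proj(c,(*q,.092));print(p)
  for lo in (115,130): top(c,p+[-6,0],lo=lo,half=45); top(c,p+[-6,0],lo=lo,sat=44,half=45)
to(s,(.439,-.2073,.13),163)
E
```

```text
[363.34982896 244.93549252]
centre 440.0 -210.7 size 23.9 38.5 yaw 164.2
centre 440.0 -210.7 size 23.9 38.5 yaw 164.2
centre 440.0 -210.6 size 22.8 36.5 yaw 164.5
centre 440.0 -210.6 size 22.8 36.5 yaw 164.5
[194.36917341 267.93727729]
centre 406.5 -378.1 size 14.3 24.3 yaw 146.9
centre 406.6 -378.3 size 14.6 24.8 yaw 146.9
centre 406.4 -378.5 size 13.5 22.7 yaw 146.9
centre 406.5 -378.7 size 13.8 23.1 yaw 146.9
now [ 374.2 -229.1  216.6] [ 1.799e+02 -1.000e-01  1.631e+02] t 21.1 | shift [-55.7  39.7  86.5] rows 3 each [-18.6  13.2  28.8] twist 0.1
```

View pics/w7.png

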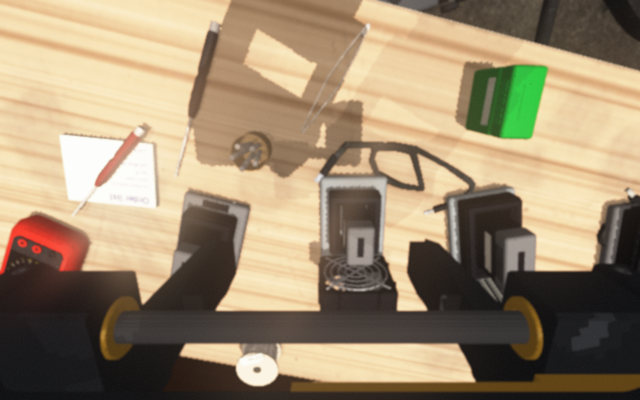

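The fan pack is at (360,245), yaw 164°. The narrow charger is hidden behind the left finger, and the jar at (250,150) is clear. I'll take the fan pack first.

```bash
python3 - <<'E'
from h import *; from cell import *
to(sense(),(.440,-.2106,.13),164.3)
E
```

```text
now [ 374.4 -228.9  216.6] [ 1.799e+02 -1.000e-01  1.631e+02] t 21.1 | shift [-57.6  36.4  86.6] rows 3 each [-19.2  12.1  28.9] twist -1.2
```

Request:
apply_moves:
  moves:
    - [[-19,12,29],0]
    - [[-19,12,29],0]
    - [[-19,12,29],-1.2]
    - [[0,0,24],0]
    - [[0,0,24],0]
    - [[0,0,23],0]
    - [[0,0,0],0]
    - [[0,0,0],0]

```text
clock: 22.12
position: [0.4397, -0.2115, 0.0598]
ee_rot: [-3.141, 0.001, 2.868]
wrist_force: [-0.0, 0.3, 0.9]
grip_width: 0.0882
gripper_force: 0.0
```

Request:
apply_moves:
  moves:
    - [[0,0,0],0]
    - [[0,0,0],0]
    - [[0,0,0],0]
    - [[0,0,0],0]
    - [[0,0,0],0]
    - [[0,0,0],0]
    - [[0,0,0],0]
  grip: 0
  newtons: 25

```text
clock: 23.0
position: [0.4392, -0.2118, 0.0593]
ee_rot: [3.142, -0.0, 2.866]
wrist_force: [0.9, -0.2, -0.7]
grip_width: 0.026
gripper_force: 24.8
```

Request:
apply_moves:
  moves:
    - [[0,0,-8],0]
    - [[0,0,-20],0]
    - [[0,0,-35],0]
    - [[0,0,-35],0]
    - [[0,0,0],0]
    - [[0,0,0],0]

```text
clock: 23.75
position: [0.4388, -0.2115, 0.1566]
ee_rot: [3.141, -0.001, 2.866]
wrist_force: [-0.3, 0.3, -1.8]
grip_width: 0.0256
gripper_force: 24.8
```

```bash
python3 - <<'E'
from h import *; from cell import *
to(sense(),(.35,-.07,.157),164); to(sense(),(.44,.095,.157),170.2)
E
```

```text
now [ 438.8 -211.5  156.6] [ 1.800e+02 -1.000e-01  1.642e+02] t 23.8 | shift [123.9 112.   -0.2] rows 4 each [31. 28. -0.] twist 0.2
now [ 438.8 -211.5  156.6] [ 1.800e+02 -1.000e-01  1.642e+02] t 23.8 | shift [ 8.220e+01  2.953e+02 -1.000e-01] rows 7 each [11.7 42.2 -0. ] twist -6.0
```

Request:
apply_moves:
  moves:
    - [[12,40,0],0]
    - [[12,43,0],0]
    - [[12,43,0],0]
    - [[12,43,0],0]
    - [[12,43,0],0]
    - [[12,43,0],0]
    - [[10,40,0],-6]
    - [[0,0,0],0]

```text
clock: 24.75
position: [0.4396, 0.0963, 0.1561]
ee_rot: [-3.141, -0.003, 2.975]
wrist_force: [0.2, -0.2, -1.5]
grip_width: 0.0254
gripper_force: 24.8
```

Request:
apply_moves:
  moves:
    - [[0,0,35],0]
    - [[0,0,35],0]
    - [[0,0,25],0]
    - [[0,0,12],0]
    - [[0,0,4],0]
    - [[0,0,0],0]
    - [[0,0,0],0]

```text
clock: 25.62
position: [0.4409, 0.0943, 0.047]
ee_rot: [3.141, 0.001, 2.971]
wrist_force: [0.2, 0.5, -0.6]
grip_width: 0.0262
gripper_force: 24.8
```

Request:
apply_moves:
  moves:
    - [[0,0,3.5],0]
    - [[0,0,0],0]
    - [[0,0,0],0]

```text
clock: 26.0
position: [0.4409, 0.0944, 0.0432]
ee_rot: [3.141, 0.001, 2.971]
wrist_force: [1.0, 1.2, 4.3]
grip_width: 0.0262
gripper_force: 24.9
```

Request:
apply_moves:
  moves:
    - [[0,0,0],0]
    - [[0,0,0],0]
    - [[0,0,0],0]
    - [[0,0,0],0]
    - [[0,0,0],0]
    - [[0,0,-40],0]
    - [[0,0,-60],0]
    - [[0,0,0],0]
  grip: 1

```text
clock: 27.0
position: [0.4422, 0.0943, 0.1463]
ee_rot: [3.141, 0.008, 2.971]
wrist_force: [0.0, -0.2, -0.6]
grip_width: 0.0883
gripper_force: 0.0
```

```bash
python3 - <<'E'
from h import *; from cell import *
to(sense(),(.34,-.33,.22),170.2); 
E
```

```text
now [442.2  94.3 146.3] [179.9   0.5 170.2] t 27.0 | shift [  28.2 -435.4  -74.4] rows 9 each [  3.1 -48.4  -8.3] twist 0.0
```

Request:
apply_moves:
  moves:
    - [[3,-48,-20],0]
    - [[3,-48,-20],0]
    - [[3,-48,-20],0]
    - [[3,-48,-14],0]
    - [[3,-48,0],0]
    - [[3,-48,0],0]
    - [[3,-48,0],0]
    - [[3,-48,0],0]

```text
clock: 28.0
position: [0.3509, -0.2813, 0.2158]
ee_rot: [3.14, -0.001, 2.971]
wrist_force: [0.4, -0.4, 0.6]
grip_width: 0.088
gripper_force: 0.0
```

Request:
apply_moves:
  moves:
    - [[3,-50,0],0]
    - [[0,0,0],7.8]
    - [[0,0,0],7.8]
    - [[0,0,0],7.8]
    - [[0,0,0],0]
    - [[0,0,0],0]

```text
clock: 28.75
position: [0.3402, -0.3286, 0.2163]
ee_rot: [3.141, -0.001, 2.565]
wrist_force: [-1.0, 0.9, 0.5]
grip_width: 0.0881
gripper_force: 0.0
```

```bash
python3 - <<'E'
from h import *; from cell import *
s=sense();c=camera("wrist"); np.savez("pics/w8.npz",**c); cv2.imwrite("pics/w8.png",c["frame"][:,:,::-1])
p=proj(c,(.4155,-.3735,.092));print(p)
for lo in (115,130): top(c,p+[-6,0],lo=lo,half=45); top(c,p+[-6,0],lo=lo,sat=44,half=45)
to(s,(.4155,-.37,.13),147)
E
```

```text
[324.13249341 275.26602603]
centre 414.6 -378.6 size 24.0 37.0 yaw 147.5
centre 414.7 -378.8 size 24.9 37.4 yaw 147.5
centre 415.3 -378.5 size 22.8 35.8 yaw 148.6
centre 415.5 -378.5 size 23.1 36.2 yaw 148.6
now [ 340.2 -328.6  216.3] [ 1.80e+02 -1.00e-01  1.47e+02] t 28.8 | shift [-85.8   6.3  86.2] rows 3 each [-28.6   2.1  28.7] twist -0.0
```

View pics/w8.png

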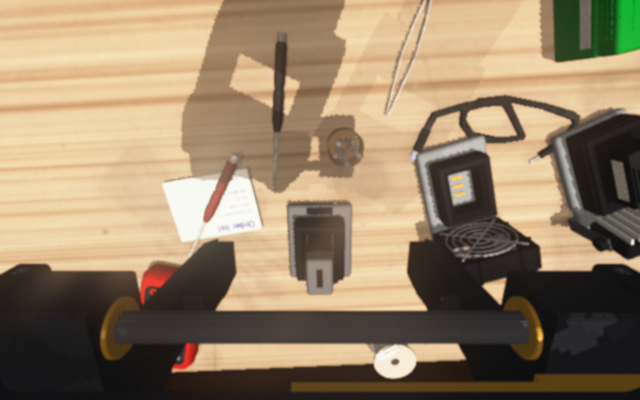

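The narrow charger pack is at (319,275), centred between the fingers. The fan bay at (460,187) is empty, and the jar at (343,145) is off the path. Grasping.

```bash
python3 - <<'E'
from h import *; from cell import *
to(sense(),(.415,-.3786,.13),148)
E
```

```text
now [ 340.2 -328.7  216.5] [180.  -0. 147.] t 28.8 | shift [-90.   -1.1  86.4] rows 3 each [-30.   -0.4  28.8] twist -1.0
```

Request:
apply_moves:
  moves:
    - [[-30,-0.4,29],0]
    - [[-30,-0.4,29],0]
    - [[-30,-0.4,29],-1]
    - [[0,0,24],0]
    - [[0,0,24],0]
    - [[0,0,23],0]
    - [[0,0,0],0]
    - [[0,0,0],0]

```text
clock: 29.8
position: [0.4152, -0.3794, 0.0596]
ee_rot: [-3.141, 0.001, 2.581]
wrist_force: [-0.9, -0.6, 0.3]
grip_width: 0.0882
gripper_force: 0.0
```

Request:
apply_moves:
  moves:
    - [[0,0,0],0]
    - [[0,0,0],0]
    - [[0,0,0],0]
    - [[0,0,0],0]
    - [[0,0,0],0]
    - [[0,0,0],0]
    - [[0,0,0],0]
  grip: 0

```text
clock: 30.68
position: [0.4149, -0.379, 0.0588]
ee_rot: [-3.142, -0.0, 2.58]
wrist_force: [-0.6, -0.6, 0.1]
grip_width: 0.0259
gripper_force: 25.0
```

Request:
apply_moves:
  moves:
    - [[0,0,-8],0]
    - [[0,0,-20],0]
    - [[0,0,-22],0]
    - [[0,0,-20],0]
    - [[0,0,0],0]
    - [[0,0,0],0]

```text
clock: 31.42
position: [0.4147, -0.3787, 0.1282]
ee_rot: [3.141, -0.001, 2.58]
wrist_force: [0.7, -0.6, -1.6]
grip_width: 0.0256
gripper_force: 25.0
```

```bash
python3 - <<'E'
from h import *; from cell import *
to(sense(),(.439,-.2115,.128),164.2)
E
```

```text
now [ 414.7 -378.7  128.2] [ 1.800e+02 -1.000e-01  1.478e+02] t 31.4 | shift [ 68.5 154.5   0.3] rows 4 each [17.1 38.6  0.1] twist -16.4
```

Request:
apply_moves:
  moves:
    - [[17,38.6,0],0]
    - [[17,38.6,0],0]
    - [[17,38.6,0],0]
    - [[17,38.6,0],0]
    - [[0,0,0],-8.2]
    - [[0,0,0],-8.2]
    - [[0,0,0],0]
    - [[0,0,0],0]

```text
clock: 32.42
position: [0.4394, -0.2121, 0.1284]
ee_rot: [3.141, -0.001, 2.863]
wrist_force: [-0.8, -0.2, -1.5]
grip_width: 0.026
gripper_force: 25.0
```

```bash
python3 - <<'E'
from h import *; from cell import *
s=sense();c=camera("wrist"); cv2.imwrite("pics/w9.png",c["frame"][:,:,::-1])
to(s,(.4397,-.2113,.0588),164.3)
E
```

```text
now [ 439.4 -212.1  128.4] [180.   -0.  164.1] t 32.4 | shift [-0.1  0.8 69.6] rows 2 each [-0.1  0.4 34.8] twist -0.2
```

View pics/w9.png

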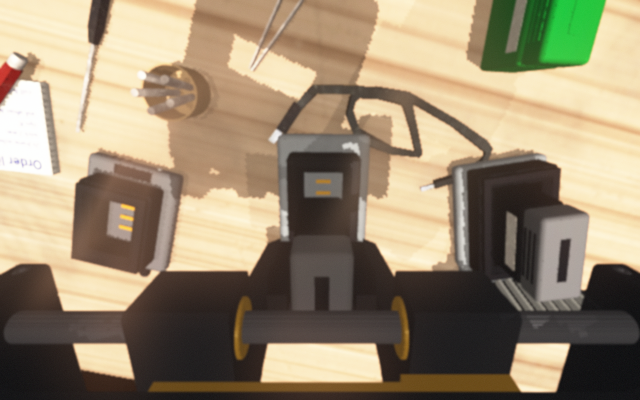

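The held pack lines up with the fan bay at (323,185). The narrow charger bay at (120,220) is empty. Lowering.

Request:
apply_moves:
  moves:
    - [[0,0.8,18],0]
    - [[0,0,15],0]
    - [[0,0,8],0]
    - [[0,0,8],0]
    - [[0,0,0],0]

```text
clock: 33.1
position: [0.4397, -0.2113, 0.0796]
ee_rot: [3.141, -0.001, 2.866]
wrist_force: [-0.4, -0.7, -1.5]
grip_width: 0.026
gripper_force: 25.0
```

Request:
apply_moves:
  moves:
    - [[0,0,7],0]
    - [[0,0,6],0]
    - [[0,0,5],0]
    - [[0,0,1],0]
    - [[0,0,0],0]
    - [[0,0,0],0]

```text
clock: 33.85
position: [0.4399, -0.2114, 0.061]
ee_rot: [-3.141, 0.0, 2.866]
wrist_force: [-0.3, -0.3, -1.1]
grip_width: 0.0259
gripper_force: 25.0
```

Request:
apply_moves:
  moves:
    - [[0,0,1.5],0]
    - [[0,0,0.7],0]
    - [[0,0,0],0]

```text
clock: 34.22
position: [0.4398, -0.2114, 0.0588]
ee_rot: [-3.141, 0.0, 2.866]
wrist_force: [-0.4, 0.4, 1.3]
grip_width: 0.0258
gripper_force: 25.0
```

Request:
apply_moves:
  moves:
    - [[0,0,0],0]
    - [[0,0,0],0]
    - [[0,0,0],0]
    - [[0,0,0],0]
    - [[0,0,0],0]
    - [[0,0,-40],0]
    - [[0,0,-60],0]
    - [[0,0,0],0]
  grip: 1

```text
clock: 35.22
position: [0.4411, -0.2124, 0.1622]
ee_rot: [-3.138, 0.008, 2.867]
wrist_force: [0.3, 0.4, -0.0]
grip_width: 0.0881
gripper_force: 0.0
```

```bash
python3 - <<'E'
from h import *; from cell import *
to(sense(),(.4405,.0943,.15),170.2)
E
```

```text
now [ 441.1 -212.4  162.2] [-179.8    0.4  164.2] t 35.2 | shift [ 84.  295.   10.6] rows 7 each [12.  42.1  1.5] twist -6.0
```

Request:
apply_moves:
  moves:
    - [[12,42,1],0]
    - [[12,42,1],0]
    - [[12,42,1],0]
    - [[12,42,1],0]
    - [[12,42,1],0]
    - [[12,42,1],0]
    - [[12,43,1],-6]
    - [[0,0,0],0]

```text
clock: 36.22
position: [0.4382, 0.0975, 0.1505]
ee_rot: [-3.142, -0.002, 2.976]
wrist_force: [-0.2, -1.1, 0.6]
grip_width: 0.0881
gripper_force: 0.0
```

```bash
python3 - <<'E'
from h import *; from cell import *
to(sense(),(.4405,.0943,.0433),170.2)
E
```

```text
now [438.2  97.5 150.5] [-1.800e+02 -1.000e-01  1.705e+02] t 36.2 | shift [ -3.   -2.7 107.2] rows 3 each [-1.  -0.9 35.7] twist 0.3
```

Request:
apply_moves:
  moves:
    - [[-1,-0.5,35],0]
    - [[0,0,35],0]
    - [[0,0,35],0]
    - [[0,0,0],0]
    - [[0,0,0],0]

```text
clock: 36.85
position: [0.4405, 0.0942, 0.0474]
ee_rot: [3.142, 0.001, 2.97]
wrist_force: [-0.0, 0.6, -0.5]
grip_width: 0.0884
gripper_force: 0.0
```

Request:
apply_moves:
  moves:
    - [[0,0,0],0]
    - [[0,0,0],0]
    - [[0,0,0],0]
    - [[0,0,0],0]
    - [[0,0,0],0]
    - [[0,0,0],0]
    - [[0,0,0],0]
  grip: 0

```text
clock: 37.72
position: [0.44, 0.0947, 0.0466]
ee_rot: [3.142, -0.0, 2.971]
wrist_force: [-0.7, 0.6, -0.3]
grip_width: 0.026
gripper_force: 24.9
```

```bash
python3 - <<'E'
from h import *; from cell import *
to(sense(),(.415,-.379,.155),170.2)
E
```

```text
now [440.   94.7  46.6] [180.   -0.  170.2] t 37.7 | shift [ -55.7 -471.1 -108.4] rows 10 each [ -5.6 -47.1 -10.8] twist 0.0
```

Request:
apply_moves:
  moves:
    - [[0,0,-28],0]
    - [[0,0,-42],0]
    - [[0,0,-40],0]
    - [[-5.6,-47,0],0]
    - [[-5.6,-47,0],0]
    - [[-5.6,-47,0],0]
    - [[-5.6,-47,0],0]
    - [[-5.6,-47,0],0]

```text
clock: 38.72
position: [0.4273, -0.1431, 0.1565]
ee_rot: [3.141, -0.0, 2.971]
wrist_force: [0.8, 0.2, -1.2]
grip_width: 0.026
gripper_force: 24.9
```

Request:
apply_moves:
  moves:
    - [[-5.6,-47,0],0]
    - [[-5.6,-47,0],0]
    - [[-5.6,-47,0],0]
    - [[-5.6,-47,0],0]
    - [[-5,-48,0],7.5]
    - [[0,0,0],7.5]
    - [[0,0,0],7.4]
    - [[0,0,0],0]

```text
clock: 39.72
position: [0.4145, -0.3787, 0.1563]
ee_rot: [3.141, -0.001, 2.581]
wrist_force: [0.6, -0.0, -1.1]
grip_width: 0.0255
gripper_force: 24.9
```

Request:
apply_moves:
  moves:
    - [[0,0,15],0]
    - [[0,0,15],0]
    - [[0,0,0],0]
    - [[0,0,0],0]

```text
clock: 40.22
position: [0.4148, -0.379, 0.1266]
ee_rot: [-3.142, -0.0, 2.581]
wrist_force: [-0.3, -0.4, -1.8]
grip_width: 0.0259
gripper_force: 24.9
```

```bash
python3 - <<'E'
from h import *; from cell import *
s=sense();c=camera("wrist"); cv2.imwrite("pics/w10.png",c["frame"][:,:,::-1])
to(s,(.4138,-.3782,.0626),148)
E
```

```text
now [ 414.8 -379.   126.6] [-180.    -0.   147.9] t 40.2 | shift [ 1.2  0.1 64. ] rows 2 each [ 0.6  0.1 32. ] twist -0.1
```

View pics/w10.png

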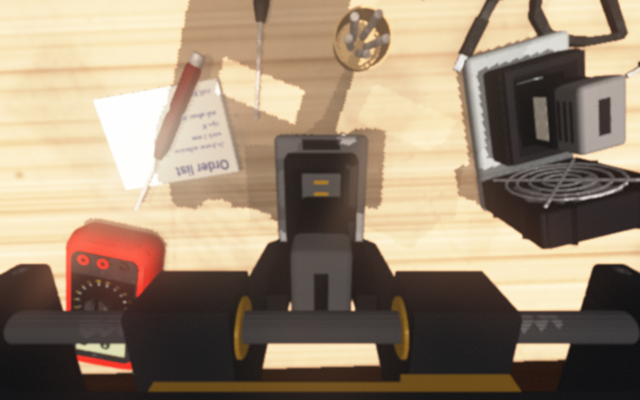

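The pack is over the narrow charger bay at (321,185), and the full narrow pack is in the fan at (590,115). Lowering.

Request:
apply_moves:
  moves:
    - [[1,0,15],0]
    - [[0,0,13],0]
    - [[0,0,8],0]
    - [[0,0,8],0]
    - [[0,0,0],0]

```text
clock: 40.9
position: [0.4138, -0.3782, 0.0822]
ee_rot: [3.141, -0.001, 2.58]
wrist_force: [0.2, 0.3, -1.2]
grip_width: 0.0258
gripper_force: 24.9
```

Request:
apply_moves:
  moves:
    - [[0,0,6],0]
    - [[0,0,6],0]
    - [[0,0,5],0]
    - [[0,0,1],0]
    - [[0,0,0],0]
    - [[0,0,0],0]

```text
clock: 41.65
position: [0.4139, -0.3784, 0.0648]
ee_rot: [-3.141, 0.0, 2.58]
wrist_force: [-0.4, -0.1, -2.1]
grip_width: 0.0257
gripper_force: 24.9
```

Request:
apply_moves:
  moves:
    - [[0,0,1.5],0]
    - [[0,0,0.8],0]
    - [[0,0,0],0]

```text
clock: 42.02
position: [0.4139, -0.3784, 0.0626]
ee_rot: [-3.141, 0.0, 2.58]
wrist_force: [-0.2, 0.9, 2.8]
grip_width: 0.026
gripper_force: 24.9
```

Request:
apply_moves:
  moves:
    - [[0,0,0],0]
    - [[0,0,0],0]
    - [[0,0,0],0]
    - [[0,0,0],0]
    - [[0,0,0],0]
    - [[0,0,-40],0]
    - [[0,0,-60],0]
    - [[20,0,-40],0]
  grip: 1

```text
clock: 43.02
position: [0.3974, -0.3682, 0.2048]
ee_rot: [-3.14, 0.003, 2.581]
wrist_force: [0.1, -0.4, -0.1]
grip_width: 0.0883
gripper_force: 0.0
```

Request:
apply_moves:
  moves:
    - [[40,0,0],0]
    - [[40,0,0],0]
    - [[30,0,0],0]
    - [[0,0,0],0]

```text
clock: 43.52
position: [0.303, -0.3085, 0.2028]
ee_rot: [-3.141, 0.0, 2.579]
wrist_force: [0.3, -0.5, -0.4]
grip_width: 0.0881
gripper_force: 0.0
```

```bash
python3 - <<'E'
from cell import *; import cv2,numpy as np
a=camera("top")["frame"][160:265,225:445]; b=camera("scene")["frame"][125:310,220:460]
a=cv2.resize(a,(628,300),interpolation=cv2.INTER_CUBIC); b=cv2.resize(b,(388,300),interpolation=cv2.INTER_CUBIC)
b=np.pad(b,((0,0),(0,240),(0,0)))
cv2.imwrite("pics/end.png",np.vstack([a,b])[:,:,::-1])
E
```

```text
(no output)
```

View pics/end.png

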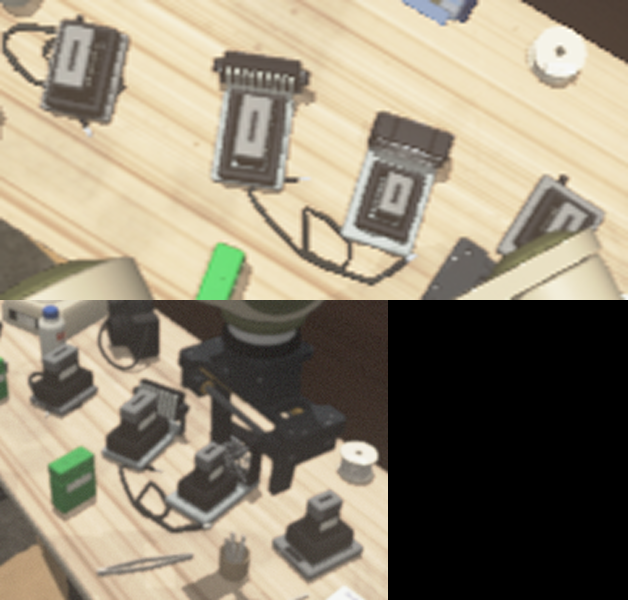

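All four packs stand in their bays at their starting heights, and the bottle and jar are untouched. Handing in.

```bash
python3 -c "
from cell import *
print(sign_off())"
```

```text
the job is handed in; nothing more can be done
None
```

I swapped both pairs of packs: the full packs are now in the work light and fume extractor, and the flat ones in the chargers they replaced. All four look seated in the final pictures, the bottle and jar were left alone, and I handed the job in at about 44 s; no verdict came back.

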